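Load the oven and latch its door

ROBOT

A 6-joint arm with a two-finger parallel gripper is mounted at the origin on a cart in front of the work surface, level with it; the furniture and walls round the work are solid. World frame = base frame: x ahead of the robot, y to its left, z up, the work surface at z = 0. Lengths are in m, angles in rad, forces in N, time in s.
With the tool pointing down it reaches from about 0.275 to 1 m from the base axis. Payload 8.4 kg.
Tool frame: the origin (TCP) lies on the centre line of the jaws, within the pads' length; the fingertips stand 17 mm ahead of it and the grasp point (between the pads) lies 2 mm behind it (bot.tcp_to_tips is the z of the fingertips in the tool frame, in m); z points along the fingers, y is the line along which they close (so a half turn about z gives the same grasp; the last joint's range is limited). The gripper opens to 85 mm and grips with 20 to 120 N. Pads are 22 mm wide; open, the fingers measure 114 mm over their backs; the gripper's body (76 mm by 85 mm) begins 54 mm behind the grasp point. The pads swing forward as they close: fully open they stand 13 mm farther back than shut.
Start: joints at [1.2, 0.353, 1.633, -0, 1.155, -0.002], TCP at [0.225, 0.583, 0.248] pointing down, gripper open.
Joint ranges: [-2.63, 2.63], [-0.92, 2.1], [0.06, 2.66], [-1.3, 4.44], [0, 2.69], [-3.02, 3.02]. Speed limits (rad/s): [2.22, 2.22, 2.79, 3.14, 3.14, 3.14].

INTERFACE

Orientations are given as a unit quaternion [x, y, z, w].
In Python, from workcell import bot, hand, kinematics, get_obs, vision, hand_in gives the robot as it stands. The module is installed in compiled form; this text tells all that it offers. Calls block until the motion is done:
- bot.reach(position, orientation): joint-space move of the TCP to a pose.
- bot.servo_line(position, ori=None, velocity=0.15): straight line of the TCP; ori=None keeps the orientation; velocity is the mean speed in m/s.
- bot.goto_joints(angles): joint-space move.
- hand.move_gripper(opening, strength=None): finger opening in m; strength is the grip in N (None keeps the last); returns when the fingers have stopped.
- bot.dwell(seconds).
- kinematics.solve_ik(position, orientation): joint angles nearest the present ones, or None.
- get_obs(): the state.
- vision.read_camera(name): name is "side" or "top" or "wrist"; returns a dict with "frame" (480x640x3 uint8, red, green, blue), "intrinsics" (3x3 intrinsics, pixels), "view" (4x4, takes a point from world to camera coordinates). Camera axes: x right, y down, z forward; pixel columns grow to the right and rows downward; lengths in m; the calibration is good to about 2 mm. A picture is of the moment at which its call begins. There is no depth.
A pose or a line that the arm cannot do raises bot.IKError and nothing moves.
- hand_in(): hands the job in; it is judged then, once.
The state is a dict: "time_s": time; "joint_pos": joint angles; "joint_vel": joint speeds; "joint_efforts": joint torques, N m; "position": TCP position; "orientation": TCP orientation; "wrist_force": force on the tool from outside, world axes, zero at the start; "ft_torque": the same for the moment, N m; "gripper_width": finger opening in m; "grip_force": force on a finger pad.
Only numpy, scipy, OpenCV 4.12 (cv2) and the standard library are available. Lean on these libraries where they do the work, as an engineer would, in place of code of your own. Each camera call takes 0.05 s, during which the arm holds its last target. There are 200 camera calls.

TASK

The small oven on the worktop is being loaded: slide its pulled-out tray, with the ramekin standing on it, fully home, and push the glass door shut until it seats on its catch. Keep the ramekin standing upright in the tray and do not knock over or shift the other things on the worktop.

Things in the scene. Friction and masses are not known exactly. Their poses are not given: they have to be found in the camera images.
- oven: compact steel countertop oven, fixed, 240 deep x 340 wide x 212 mm high, flat top. Origin: centre of its underside; x points from its front to its back, y to its left seen from the front, z up. Front plane at x = -120 mm. The mouth spans y -35 to 150, z 35 to 194 mm; right of it (y -165 to -70) a black fascia with two knobs, 20 mm proud.
- oven_tray (a joint): how far the tray is pulled out (m): 0 = fully home, up to 0.13 towards the front. It slides stiffly (about 1.5 N) and stays where it is left. Steel tray, 190 long x 166 wide x 27 mm high, walls 3 mm; in the oven's frame centred on y = 57.5, floor at z = 143, rim at z = 168 mm.
- tray_front (a point): middle of the outer face of the tray's upright front wall (z 140 to 168 mm), the place to push; moves with the tray. With the tray home it is at oven x = -128, y = 57.5, z = 157 mm, 8 mm in front of the oven's front plane.
- oven_door (a joint): opening angle of the door (rad): 0 = shut and seated, 1.57 = straight out to the front. Hinged at the left of the mouth. Below about 0.09 rad a sprung roller catch resists with about 5 to 8 N at the free edge; below about 0.03 rad it snaps the door in and holds it. Left between, the door stands ajar.
- door_hinge (a point): top end of the door's vertical hinge axis: oven x = -130, y = 165, z = 206 mm. Its axes turn with the door (shut: those of the oven); the door reaches from here along its own -y, its outer face looks to its own -x.
- door_edge (a point): top corner of the door's outer face at the free edge: 230 mm along the door from the hinge axis, 18 mm in front of it. Door: black frame, glass pane, 230 wide x 20 thick, z 22 to 206 mm; outer face 18 mm in front of the hinge axis. Vertical steel bar handle, 10 mm thick, z 57 to 157, 28 mm out, 206 mm from the hinge; above z = 166 mm the frame is plain.
- ramekin: cream ribbed ramekin, 68 mm across, 38 mm high, loose, standing on the tray's floor. Origin: centre of its underside; z up.
- tin: food tin, 58 mm across, 72 mm high, standing on the worktop to the right: a bystander. Origin: centre of its underside.
- thermometer: red folding probe thermometer, 125x34x22 mm, lying on the worktop in front of the oven: a bystander. Origin: centre of its underside.
- mill: dark wooden pepper mill, 58 mm across, 170 mm high, standing to the right of the oven: a bystander. Origin: centre of its underside.
Mind the look-alikes: they are no part of the job. What is shaped like the ramekin but blue or purple is not meant.

How it is judged:
At the end, for the whole second after the job is handed in: The tray is home (within 8 mm), the door is shut and held by its catch (within 0.02 rad, about 1 degree), and the ramekin is at rest inside the oven, upright (within 0.15 rad) on the tray's floor (value of joint oven_tray below 0.008 m and value of joint oven_door below 0.02 rad and angle between ramekin's own z axis and vertical below 0.15 rad and z of ramekin in the frame of oven above 0.138 m and x of ramekin in the frame of oven above -0.1 m and linear speed of ramekin below 0.02 m/s); the robot touches nothing.
It fails at once if the ramekin tips over (angle between ramekin's own z axis and vertical above 0.5 rad).
It fails at once if the tin is shifted by more than 30 mm (distance of tin from where it was at the start of the episode above 0.03 m).
It fails at once if the thermometer is shifted by more than 30 mm (distance of thermometer from where it was at the start of the episode above 0.03 m).
It fails at once if the pepper mill is shifted by more than 30 mm or knocked over (distance of mill from where it was at the start of the episode above 0.03 m or angle between mill's own z axis and vertical above 0.3 rad).
It also fails if it takes over 56 s, if anything falls off the work surface, if the arm or the gripper's body presses on something with over 40 N, if the wrist force passes 120 N, or if a joint passes its speed limit or range.

## Working session

There is one attempt and no reset: what is moved stays moved. The work goes in short steps, each a Python script; the robot and the scene stay as the last script left them, time stands still between calls to the robot, and variables do not carry over. Pictures are saved under pics/ and viewed, at most 10 in all, crops included, and the job is handed in when it is done.

```bash
mkdir -p pics; python3 - <<'E'
from workcell import vision,get_obs
import cv2,numpy as np
for n in("side","top"):
    c=vision.read_camera(n);cv2.imwrite(f"pics/{n}0.png",c["frame"][:,:,::-1])
    np.savez(f"{n}0.npz",**c)
    V=np.array(c["view"]);print(n,np.round(c["intrinsics"],1).tolist(),np.round(V,4).tolist(),(-V[:3,:3].T@V[:3,3]).round(3))
o=get_obs();print(o["time_s"],o["position"],o["orientation"])
E
```

```text
side [[566.7, 0.0, 322.3], [0.0, 566.7, 234.3], [0.0, 0.0, 1.0]] [[-0.9815, 0.1916, -0.0006, 0.573], [0.1415, 0.7227, -0.6765, 0.0283], [-0.1292, -0.664, -0.7365, 1.329], [0.0, 0.0, 0.0, 1.0]] [0.73  0.752 0.998]
top [[559.4, 0.0, 319.9], [0.0, 559.4, 245.1], [0.0, 0.0, 1.0]] [[0.0128, -0.9984, 0.0557, -0.068], [-0.99, -0.0205, -0.1396, 0.5766], [0.1405, -0.0534, -0.9886, 1.328], [0.0, 0.0, 0.0, 1.0]] [0.385 0.015 1.397]
0.1 [0.22515851 0.58258663 0.24761667] [ 1.83349649e-01  9.83047553e-01 -6.34133494e-04 -1.07685917e-04]
```

View pics/side0.png

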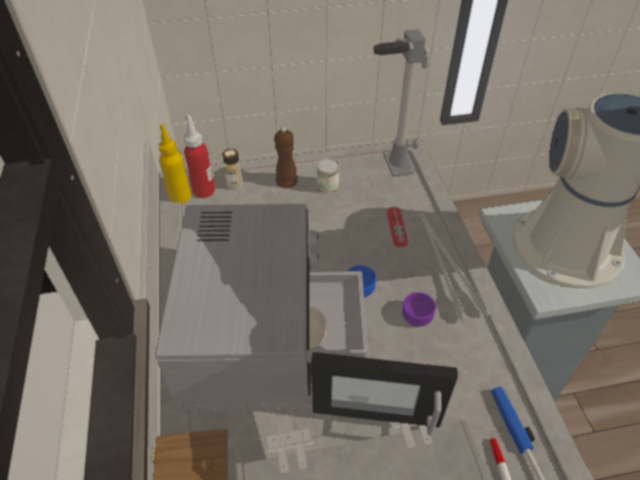

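View pics/top0.png

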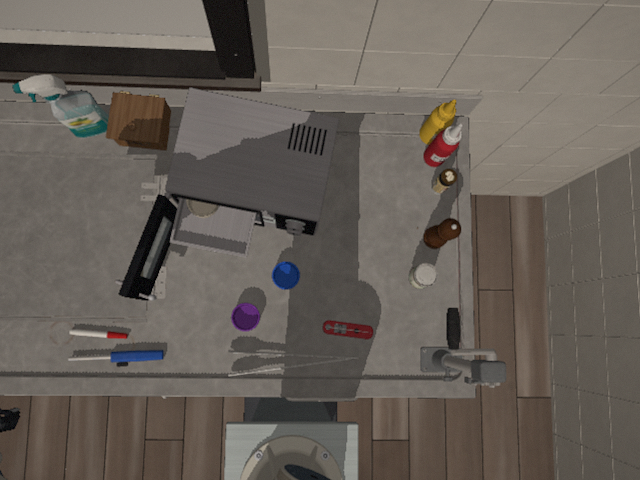

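The side view shows the oven top with corners near (195,206), (308,206), (310,352) and (160,355). The door is open around (380,390), and the tray is around (335,310) with the ramekin at its back. The top view shows the oven top near (190,88), (168,193), (323,222) and (337,112), the door from (170,197) to (130,297), and the tray front from (172,243) to (250,253). Next I'll zoom in for accurate corners.

```bash
python3 - <<'E'
import cv2
a=cv2.imread("pics/top0.png")[80:305,110:350];cv2.imwrite("pics/topc.png",cv2.resize(a,None,fx=2.6,fy=2.6,interpolation=cv2.INTER_CUBIC))
a=cv2.imread("pics/side0.png")[190:440,150:470];cv2.imwrite("pics/sidec.png",cv2.resize(a,None,fx=2.4,fy=2.4,interpolation=cv2.INTER_CUBIC))
E
```

```text
(no output)
```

View pics/topc.png

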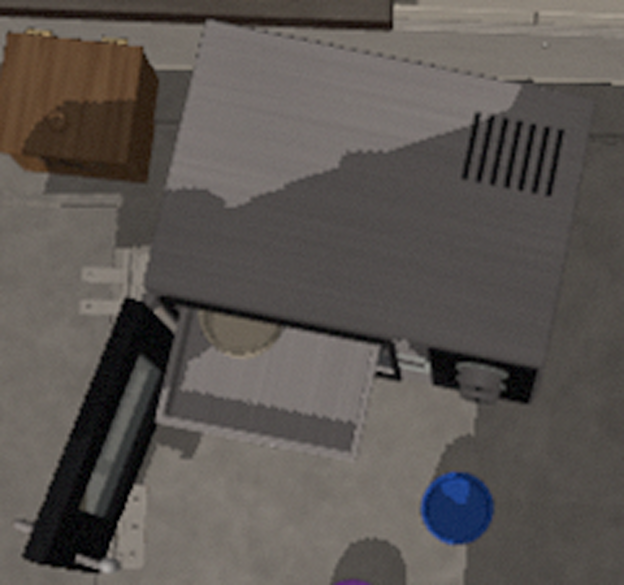

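View pics/sidec.png

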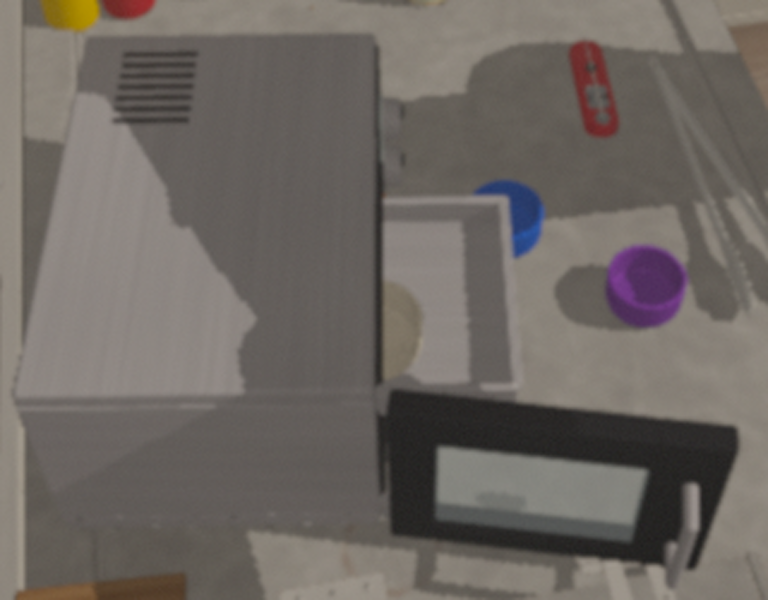

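The crops show the oven top corners clearly. The tray front rim runs from (160,420) to (355,458) in the top crop, and the door's outer top edge from (130,298) to (24,557).

```bash
cat > h.py <<'E'
import numpy as np,cv2
def cast(n,px,z,f=None):
    c=f or np.load(f"{n}0.npz");K=np.array(c["intrinsics"]);V=np.array(c["view"]);R=V[:3,:3];C=-R.T@V[:3,3]
    d=(R.T@np.linalg.inv(K)@np.c_[np.array(px,float),np.ones(len(px))].T).T
    return C+d*((z-C[2])/d[:,2])[:,None]
def tc(p):return np.array(p)/2.6+[110,80]
def sc(p):return np.array(p)/2.4+[150,190]
E
python3 - <<'E'
from h import *
from scipy.optimize import least_squares
M=np.array([[.12,.17],[-.12,.17],[-.12,-.17],[.12,-.17]])
t=cast("top",tc([[207,20],[150,290],[545,368],[592,97]]),.212)[:,:2]
s=cast("side",sc([[18,393],[380,390],[375,36],[88,38]]),.212)[:,:2]
R=lambda a:np.array([[np.cos(a),-np.sin(a)],[np.sin(a),np.cos(a)]])
def fit(P):
    m=np.vstack([M]*(len(P)//4))
    r=least_squares(lambda q:(m@R(q[2]).T+q[:2]-P).ravel(),[.7,.1,0]);return r.x,np.abs(r.fun).reshape(-1,2).round(4).tolist()
for P in(t,s,np.vstack([t,s])):x,e=fit(P);print(x.round(4),e)
toO=lambda p:((p[:,:2]-x[:2])@R(x[2])).round(4).tolist()
print("tray t",toO(cast("top",tc([[160,420],[355,458]]),.168)),"s",toO(cast("side",sc([[505,198],[520,390]]),.168)))
print("door t",toO(cast("top",tc([[130,298],[24,557]]),.206)),"s",toO(cast("side",sc([[390,390],[737,430]]),.206)))
w=lambda q:(R(x[2])@np.array(q)+x[:2]).round(4)
print("hinge",w([-.13,.165]),"front home",w([-.128,.0575]))
np.save("oven.npy",x)
# red thermometer, tin
for n in("top","side"):
    h=cv2.cvtColor(np.load(f"{n}0.npz")["frame"],cv2.COLOR_RGB2HSV)
    def m(lo,hi,z):
        k=cv2.inRange(h,lo,hi);nn,l,st,c=cv2.connectedComponentsWithStats(k)
        return [(c[i].round(),st[i,4],cast(n,[c[i]],z)[0].round(3)) for i in range(1,nn) if st[i,4]>150]
    print(n,"red",m((170,120,50),(180,255,255),.02));print("blue/purp",m((105,120,40),(160,255,255),.03))
E
```

```text
[ 0.7513  0.0969 -0.1668] [[0.0004, 0.0022], [0.0012, 0.0062], [0.0, 0.0028], [0.0008, 0.0056]]
[ 0.7519  0.1024 -0.1723] [[0.0028, 0.0047], [0.0004, 0.0024], [0.0037, 0.0045], [0.0005, 0.0026]]
[ 0.7516  0.0997 -0.1696] [[0.0011, 0.0045], [0.0004, 0.0092], [0.0001, 0.0003], [0.0006, 0.0031], [0.0021, 0.0024], [0.0004, 0.0006], [0.0036, 0.0076], [0.0008, 0.005]]
tray t [[-0.2174, 0.1398], [-0.2183, -0.0272]] s [[-0.2177, -0.024], [-0.2164, 0.1467]]
door t [[-0.1266, 0.1771], [-0.3503, 0.2125]] s [[-0.1262, 0.1673], [-0.351, 0.2022]]
hinge [0.6513 0.2842] front home [0.6351 0.1779]
top red [(array([438., 150.]), np.int32(481), array([ 0.836, -0.362,  0.02 ])), (array([350., 330.]), np.int32(312), array([ 0.374, -0.136,  0.02 ]))]
blue/purp [(array([285., 275.]), np.int32(592), array([0.504, 0.024, 0.03 ])), (array([245., 317.]), np.int32(612), array([0.402, 0.119, 0.03 ])), (array([136., 356.]), np.int32(500), array([0.307, 0.373, 0.03 ]))]
side red []
blue/purp [(array([367., 279.]), np.int32(340), array([0.491, 0.026, 0.03 ])), (array([418., 308.]), np.int32(753), array([0.405, 0.122, 0.03 ])), (array([512., 420.]), np.int32(898), array([0.315, 0.386, 0.03 ]))]
```

```bash
cat >> h.py <<'E'
from scipy.spatial.transform import Rotation as Ro
from workcell import bot,hand,get_obs,kinematics,vision
X=np.load("oven.npy");A=X[2];O=np.array([[np.cos(A),-np.sin(A)],[np.sin(A),np.cos(A)]])
def P(x,y,z):return [*(O@[x,y]+X[:2]),z]
def Q(yaw):  # tool down, tool x along oven-frame yaw
    c,s=np.cos(yaw+A),np.sin(yaw+A);return Ro.from_matrix(np.array([[c,s,0],[s,-c,0],[0,0,-1.]])).as_quat()
def F():
    o=get_obs();f=np.array(o["wrist_force"]);return np.r_[O.T@f[:2],f[2]],o
E
python3 - <<'E'
from h import *
hand.move_gripper(0.0)
o=get_obs();p=list(o["position"]);print("closed",o["gripper_width"],o["time_s"])
best=None
for yaw in(0,np.pi):
    q=kinematics.solve_ik(P(-.265,.0575,.167),Q(yaw));print(yaw,None if q is None else np.round(q,2))
    if q is not None and (best is None or abs(q[5])<abs(best[0])):best=(q[5],yaw)
yaw=best[1]
bot.servo_line([p[0],p[1],.33],velocity=.2)
bot.reach(P(-.265,.0575,.30),Q(yaw))
bot.servo_line(P(-.265,.0575,.167),velocity=.12)
print(F()[0].round(2),get_obs()["time_s"])
bot.servo_line(P(-.232,.0575,.167),velocity=.06)
x=-.232
while x<-.128:
    x+=.012 if x<-.16 else .003
    bot.servo_line(P(x,.0575,.167),velocity=.05)
    f,o=F();t=O.T@(np.array(o["position"])[:2]-X[:2]);print(round(x,4),t.round(4),f.round(1))
    if abs(f[0])>8 and x>-.15:break
print(o["time_s"])
c=vision.read_camera("top");cv2.imwrite("pics/t1.png",c["frame"][80:305,110:350,::-1].repeat(2,0).repeat(2,1))
c=vision.read_camera("side");cv2.imwrite("pics/s1.png",c["frame"][:,:,::-1])
E
```

```text
closed -0.00044997084288883474 0.8667
0 [ 0.38  0.32  1.89 -0.    0.93  2.12]
3.141592653589793 [ 0.38  0.32  1.89 -0.    0.93 -1.02]
[ 0.97 -0.2  -0.69] 4.4083
-0.22 [-0.2196  0.0575] [-0.6 -0.3 -1. ]
-0.208 [-0.2075  0.0575] [ 0.   0.3 -0.8]
-0.196 [-0.1955  0.0575] [-0.4  0.1  0.1]
-0.184 [-0.1835  0.0575] [-0.4  0.2 -0. ]
-0.172 [-0.1715  0.0575] [-0.1  0.1  0.3]
-0.16 [-0.1595  0.0575] [-0.6  0.4  0.3]
-0.157 [-0.1568  0.0575] [-0.3 -0.   0.5]
-0.154 [-0.1537  0.0575] [-0.7  1.2 -0.8]
-0.151 [-0.1507  0.0575] [ 0.7 -0.2  0.1]
-0.148 [-0.1477  0.0575] [ 1.  -0.8 -0.1]
-0.145 [-0.1447  0.0575] [ 0.7 -0.8  0.3]
-0.142 [-0.1417  0.0575] [ 1.2 -0.4  0.7]
-0.139 [-0.1387  0.0575] [-0.1 -0.6 -0.1]
-0.136 [-0.1357  0.0575] [-0.3 -0.1 -1. ]
-0.133 [-0.1327  0.0575] [-0.9  1.1 -0.6]
-0.13 [-0.1318  0.0574] [-9.6 -0.3  4.8]
9.9583
```

View pics/s1.png

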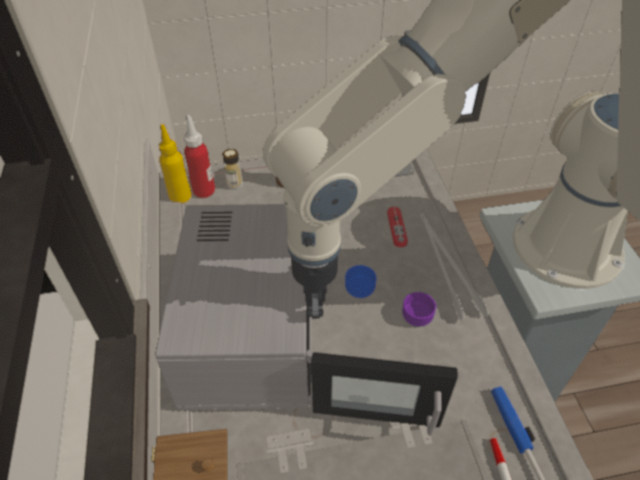

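View pics/t1.png

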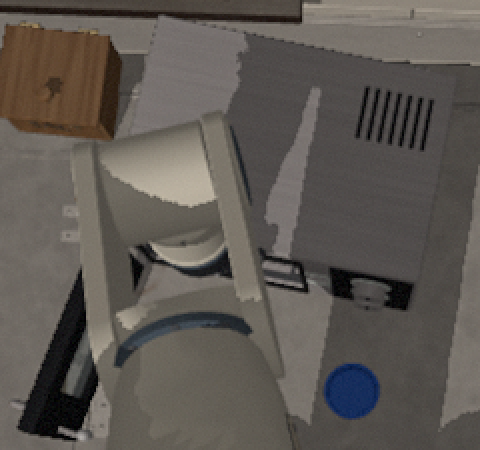

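The tray no longer shows in front of the oven in either view, the gripper is at the mouth, and nothing else has moved. I'll back off, cross over to the outside of the door, and check the tray with a picture there.

```bash
cat >> h.py <<'E'
def D(th,gap=0,r=.19,z=.192):
    d=np.array([-np.sin(th),-np.cos(th)]);n=np.array([-np.cos(th),np.sin(th)])
    return P(*(np.array([-.13,.165])+r*d+(.029+gap)*n),z)
E
python3 - <<'E'
from h import *
bot.servo_line(P(-.265,.0575,.167),velocity=.12)
bot.servo_line(P(-.265,.0575,.32),velocity=.2)
ok=None
for off in(0,np.pi):
    qs=[kinematics.solve_ik(D(t),Q(off-t)) for t in np.linspace(1.7,0,9)]
    print(off,[None if q is None else np.round(q[[0,5]] if hasattr(q,'shape') else [q[0],q[5]],2).tolist() for q in qs])
    if all(q is not None for q in qs):
        m=max(abs(q[5]) for q in qs)
        if ok is None or m<ok[0]:ok=(m,off)
print(ok);np.save("off.npy",ok[1])
bot.reach(D(1.68,.04,z=.32),Q(ok[1]-1.68))
c=vision.read_camera("side");a=c["frame"][190:440,270:470,::-1]
b=vision.read_camera("top")["frame"][170:300,110:350,::-1]
cv2.imwrite("pics/c2.png",np.hstack([cv2.resize(a,(400,500),interpolation=2),cv2.resize(b,(390,500),interpolation=2)]))
print(get_obs()["time_s"])
E
```

```text
0 [[0.65, -2.19], [0.61, -2.44], [0.56, -2.71], [0.49, -2.99], [0.41, 3.0], [0.34, 2.71], [0.27, 2.43], [0.21, 2.16], [0.17, 1.91]]
3.141592653589793 [[0.65, 0.95], [0.61, 0.7], [0.56, 0.43], [0.49, 0.15], [0.41, -0.14], [0.34, -0.43], [0.27, -0.71], [0.21, -0.98], [0.17, -1.23]]
(np.float64(1.2329634161216623), 3.141592653589793)
14.0833
```

View pics/c2.png

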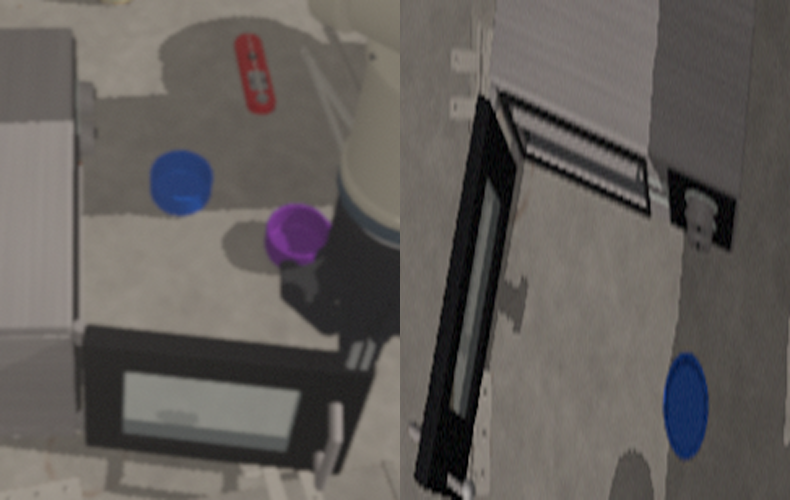

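The tray rim is flush with the mouth, the door is unmoved, and the gripper is above the door's outer side. Next I'll lower and swing the door shut.

```bash
python3 - <<'E'
from h import *
off=float(np.load("off.npy"))
bot.servo_line(D(1.68,.04),velocity=.12)
print("down",F()[0].round(1),get_obs()["time_s"])
bot.servo_line(D(1.68,.004),velocity=.06)
mx=0
for t in np.arange(1.6,.14,-.08):
    bot.servo_line(D(t),Q(off-t),velocity=.08)
    f,o=F();print(round(t,2),f.round(1),end=" ")
    if np.linalg.norm(f)>30:print("STOP");raise SystemExit
print(o["time_s"])
t=.12
while t>-.1:
    t-=.02;bot.servo_line(D(t),Q(off-t),velocity=.05)
    f,o=F();p=O.T@(np.array(o["position"])[:2]-X[:2]);print(round(t,2),p.round(4),f.round(1))
    if t<.03 and f[0]<-14:break
print(o["time_s"])
E
```

```text
down [0.1 0.2 0.2] 15.3
1.6 [-0.6 -0.2  0.1] 1.52 [ 0.3  0.6 -0.6] 1.44 [0.4 0.4 0. ] 1.36 [-0.8 -0.1 -0.5] 1.28 [-0.2 -0.7 -0.4] 1.2 [-0.5  0.7  0.3] 1.12 [-0.5  0.8  0.3] 1.04 [-0.1  0.6  0.1] 0.96 [ 0.2 -0.3  0. ] 0.88 [ 0.4  0.2 -0.9] 0.8 [-0.7 -0.1 -0.4] 0.72 [-0.6  0.3 -0.2] 0.64 [-0.2 -0.7  0.2] 0.56 [-0.4 -0.1 -0.4] 0.48 [-0.4 -0.1  0.9] 0.4 [ 0.4  0.2 -0.2] 0.32 [-0.1 -0.6 -0.1] 0.24 [-1.  -0.7 -0.3] 0.16 [0.1 0.3 0. ] 22.5917
0.1 [-0.1782 -0.0211] [-0.1  0.   0.1]
0.08 [-0.1743 -0.022 ] [0.  0.5 0.3]
0.06 [-0.1718 -0.0228] [-5.9  2.   3.6]
0.04 [-0.1676 -0.0237] [-5.4  0.7  2. ]
0.02 [-0.1623 -0.0243] [-0.5  0.2  0.3]
-0.0 [-0.1587 -0.025 ] [ 0.5 -0.  -0.3]
-0.02 [-0.1557 -0.0256] [-2.4  0.2 -0. ]
-0.04 [-0.1555 -0.026 ] [-18.8   0.3  11.2]
24.725
```

Pushing through the catch took about 6 N, then the door snapped in and hit a hard stop. I'll retreat and check.

```bash
python3 - <<'E'
from h import *
bot.servo_line(D(0,.06),velocity=.1)
bot.servo_line(D(0,.06,z=.33),velocity=.2)
bot.goto_joints([1.2,0.353,1.633,0,1.155,0])
bot.dwell(.5)
a=vision.read_camera("side")["frame"][110:450,130:480,::-1]
b=vision.read_camera("top")["frame"][80:350,110:480,::-1]
cv2.imwrite("pics/c3.png",np.hstack([cv2.resize(a,(400,400),interpolation=2),cv2.resize(b,(400,400),interpolation=2)]))
f,o=F();print(f.round(2),o["time_s"])
E
```

```text
[-0.16  0.41  1.03] 29.0333
```

View pics/c3.png

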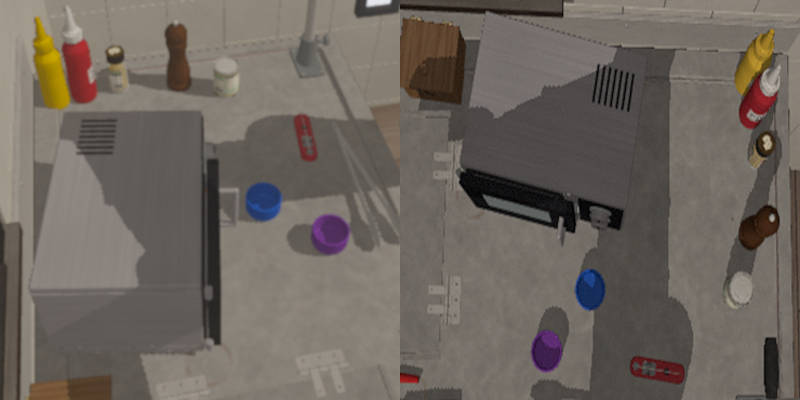

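The door sits flush along the oven front in both views, and the tin, thermometer and mill haven't moved.

```bash
python3 -c "
from workcell import hand_in
print(hand_in())"
```

```text
the job is handed in; nothing more can be done
None
```

The tray is pushed home, the door is shut on its catch and the other things on the worktop look unmoved, so I handed the job in at about 29 s; the ramekin can't be seen behind the closed door, and no verdict came back.

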